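Release and slide open the dust filter cover

ROBOT

A 6-joint arm with a two-finger parallel gripper is mounted at the origin on the work surface. World frame = base frame: x ahead of the robot, y to its left, z up, the work surface at z = 0. Lengths are in m, angles in rad, forces in N, time in s.
With the tool pointing down it reaches from about 0.35 to 0.975 m from the base axis. Payload 7.1 kg.
Tool frame: the origin (TCP) lies midway between the tips of the shut fingers; the grasp point (between the pads) lies 19 mm behind it; x points along the fingers, y is the direction in which the jaws open and shut, and the axes are right-handed (so a half turn about x gives the same grasp; the last joint's range is limited). The gripper opens to 88 mm and grips with 3 to 60 N. Pads are 20 mm wide; open, the fingers measure 115 mm over their backs; the gripper's body (75 mm by 178 mm) begins 61 mm behind the grasp point.
Start: joints at [-1.273, 0.423, 1.63, -0, 1.089, -0.019], TCP at [0.195, -0.594, 0.223] pointing down, gripper open.
Joint ranges: [-3, 3], [-0.9, 2.11], [0.09, 2.58], [-1.31, 4.45], [0.11, 2.69], [-2.54, 2.54]. Speed limits (rad/s): [2.39, 2.39, 3.01, 3.14, 3.14, 3.14].

INTERFACE

Orientations are given as a 3x3 rotation matrix whose columns are the frame's x, y, z axes.
In Python, from station import arm gives the robot as it stands.
- The arm moves only by the shell command python3 -m creep 'ROWS' [OPENING]. ROWS is text: rows parted by semicolons, each of 6 numbers parted by spaces: the shift along the world's x, y, z in m, then the turn, a rotation vector about the world's x, y, z in degrees. A call has 1 to 12 rows; each row is the pose to reach, as a shift and turn from the pose measured when the call began; what a row does not reach only later rows make up. A row lasts 1/8 s, in which the tool goes at most 62.5 mm and 10.7 degrees, less where a joint would pass 70% of its speed; a pose out of reach is approached as far as the arm can. A call with a gripper value outside its range is refused whole. OPENING is the opening, from -1 (shut) to 1 (fully open), set as the call begins (- or left out, the last holds). The fingers move at their own pace and stop on an object; the grip force is fixed at half the most. Time passes only in rows, so rows that repeat a pose let the fingers close. It gives the time, the measured TCP pose, the force and the opening at its end, in the units of the state.
- arm.read_state(): the state, without advancing time (a new reading comes with each control period).
- arm.get_image(name): name is "scene" or "top" or "wrist"; returns a dict with "img" (384x512x3 uint8, red, green, blue), "z_map" (384x512 float32, m along the optical axis (not along the pixel's ray), 0 where there is no reading), "fx", "fy", "cx", "cy" (pixels), "rvec" (rotation vector, rad) and "tvec" (3), from world to camera coordinates, as OpenCV has them. Camera axes: x right, y down, z forward; pixel columns grow to the right and rows downward; lengths in m; the calibration is good to about 2 mm. A picture is of the moment at which its call begins.
- arm.close_job(): hands the job in, once; it reports no verdict.
The state is a dict: "t": time; "joint_pos": joint angles; "joint_vel": joint speeds; "joint_torque": joint torques, N m; "eef_pos": TCP position; "tcp_rot": TCP orientation; "contact_force": force on the tool from outside, world axes, zero at the start; "torque": the same for the moment, N m; "finger_gap": finger opening in m.
Only numpy, scipy, OpenCV 4.12 (cv2) and the standard library are available. Lean on these libraries where they do the work, as an engineer would, in place of code of your own. Each camera call takes 0.05 s, during which the arm holds its last target.

TASK

Open the dust filter box on the workbench: press its red snap tab all the way in with a fingertip, then push the released green cover along its guides, off its seat and over the pressed tab, until the filter opening is completely uncovered. Only press and push: do not lift or tip the cover, and leave it lying flat between its guides on the box. Leave the cans and tools around the box where they are.

Things in the scene. Friction and masses are not known exactly. Their poses are not given: they have to be found in the camera images.
- housing: Dust filter box: grey steel, fixed to the bench, 310 mm long (its x), 145 wide (its y), flat deck 70 above the bench. Origin at the centre of its underside, z up; the cover slides open towards its +x. Two aluminium runners 5 mm high carry the cover; two side guides (18 mm above the deck, inner faces at y = +-60.5 mm, x = -150 to 140) steer it with 2.5 mm play each side.
- cover: Green filter cover with black slots: loose flat block 110 (x) by 116 (y) by 22 mm thick, 0.18 to 0.35 kg. Origin at the centre of its underside, axes as the housing's. Closed it lies at x = -60, y = 0, z = 75 mm of the housing, underside 5 and top 27 mm above the deck. Push on its rear face, 55 mm behind its origin (-x), with a few N; after 100 mm towards +x the opening is uncovered.
- tab_top (a point): Centre of the top face of the red snap tab, 44 mm (x) by 40 mm (y), in the parking half of the deck just ahead of the closed cover: at x = 24 mm, y = 0 in the housing frame. It stands 14 mm above the deck when out, and is pressed straight down; its rear edge is 7 mm from the closed cover's front edge, which it blocks.
- tab (a joint): How far the snap tab is pressed in, m: 0 = fully out (top 14 mm above the deck, cover blocked), 0.013 = fully in (top 1 mm above the deck). Above about 0.009 the cover can slide over it. It yields at about 5 N and stays where it is left: it does not spring back. It starts 0 to 2 mm in.
- opening (a point): Centre of the filter opening at deck height, x = -60 mm, y = 0 of the housing; the opening is 90 (x) by 88 mm (y), 25 deep, under the closed cover.
- rear_deck (a point): Middle of the clear deck behind the closed cover, where fingers go down to push: at deck height, x = -139 mm, y = 0 of the housing. The deck is free from x = -155 to -115 mm but for two stops 10 mm high at x = -118 to -129, y = +-43 to +-57 mm.
- end_stop (a point): Middle of the face of the stop bar at the far end, at deck height, x = 140 mm, y = 0 of the housing; the bar stands 18 mm above the deck and ends the cover's travel after 145 mm.
- can_a: Bystander: open bare steel tin can, diameter 86 mm, 112 mm tall, origin under its centre. Leave alone.
- can_b: Bystander: open tin can with a blue band, diameter 80 mm, 108 mm tall, origin under its centre. Leave alone.
- can_c: Bystander: open tin can with a yellow band, diameter 84 mm, 115 mm tall, origin under its centre. Leave alone.
- can_low: Bystander: low open tin can with a white band, diameter 72 mm, 45 mm tall, beside the box, origin under its centre. Leave alone.
- wrench: Bystander: steel wrench 170 mm long lying beside the box, along its own x, origin under its middle. Leave alone.
- brush: Bystander: hand brush 180 mm long lying beside the box, along its own x, origin under its middle. Leave alone.
Not all that is in view belongs to the job. Of the things that look like the cover, the largest one is meant.

How it is judged:
On the way, in this order (a step that is already met when the one before it is completed fails the run):
1. the snap tab is pressed in while the cover is still on its seat (value of joint tab above 0.0095 m and x of cover in the frame of housing below -0.04 m), for 0.1 s.
2. the cover is pushed off its seat and the opening is uncovered (x of cover in the frame of housing above 0.038 m and z of cover in the frame of housing below 0.08 m), for 0.2 s.
At the end, for the whole second after the job is handed in: The tab is pressed in (beyond 8.5 mm), and the cover lies at rest and flat (within 0.06 rad, within 5 mm of its running height) between its guides, at least 98 mm beyond its seat (the opening uncovered) and still on the box (all of step 2 and value of joint tab above 0.0085 m and x of cover in the frame of housing below 0.09 m and y of cover in the frame of housing between -0.006 and 0.006 m and z of cover in the frame of housing above 0.07 m and angle between cover's own z axis and vertical below 0.06 rad and linear speed of cover below 0.02 m/s); the robot touches nothing.
It fails at once if the cover is lifted more than 10 mm (z of cover in the frame of housing above 0.085 m).
It fails at once if the cover is tipped more than 0.15 rad (angle between cover's own z axis and vertical above 0.15 rad).
It fails at once if a can or tool is moved more than 25 mm (distance of any of can_a, can_b, can_c, can_low, wrench, brush from where it was at the start of the episode above 0.025 m).
It also fails if it takes over 38 s, if anything falls off the work surface, if the arm or the gripper's body presses on something with over 40 N, if the wrist force passes 120 N, or if a joint passes its speed limit or range.

## Working session

There is one attempt and no reset: what is moved stays moved. The work goes in short steps, Python scripts to look and compute and a shell command to move; the robot and the scene stay as the last step left them, time stands still between calls to the robot, and variables do not carry over. Pictures are saved under pics/ and viewed, and the job is handed in when it is done.

```bash
mkdir -p pics; ls
cat > h.py <<'E'
import numpy as np,cv2
from station import arm
def grab(n,tag):
    d=arm.get_image(n); cv2.imwrite(f'pics/{tag}.png',d['img'][:,:,::-1]); np.savez(f'{tag}.npz',**d); return d
def pts(d):
    z=d['z_map'];h,w=z.shape;u,v=np.meshgrid(np.arange(w),np.arange(h))
    P=np.stack([(u-d['cx'])/d['fx']*z,(v-d['cy'])/d['fy']*z,z],-1)
    R=cv2.Rodrigues(np.array(d['rvec'],float))[0]
    return (P-np.array(d['tvec']).ravel())@R
E
python3 - <<'E'
from h import *
s=arm.read_state();print(s['t'],s['eef_pos'],s['tcp_rot'],s['finger_gap'])
for n in('top','scene'): grab(n,n+'0')
E
```

```text
pics
0.0 [ 0.19457509 -0.59335901  0.22190212] [[-4.75765843e-04  3.11563447e-01 -9.50225232e-01]
 [ 1.45015645e-03 -9.50224126e-01 -3.11563810e-01]
 [-9.99998835e-01 -1.52620667e-03  2.68440054e-07]] 0.0878778823544822
```

View pics/top0.png

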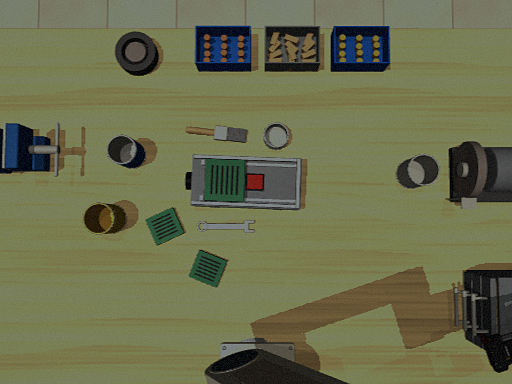

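View pics/scene0.png

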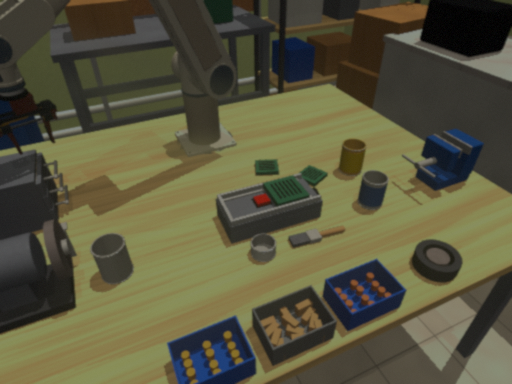

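The top view shows the box spanning about (190–307, 155–210), with the cover at (225,180) and the red tab at (255,182). The two small green covers at (165,226) and (208,268) are decoys. The housing's +x points right in the image, roughly world -y.

```bash
cat > m.py <<'E'
from h import *
def an(tag):
    d=dict(np.load(tag+'.npz'));W=pts(d);z=W[...,2];im=d['img'].astype(int);r,g,b=im[...,0],im[...,1],im[...,2]
    ok=d['z_map']>0
    red=ok&(r>100)&(g<70)&(b<70)&(z>.05)&(z<.12)
    box=ok&(np.abs(W[...,0]-.55)<.25)
    print(tag,'red',red.sum(),np.median(W[red],0) if red.sum() else None)
    grn=ok&(z>.09)&(z<.106)&(g>r+15)&(g>b+8)
    for n,m in(('red',red),('grn',grn)):
        nn,l,st,c=cv2.connectedComponentsWithStats(m.astype(np.uint8))
        if nn<2: continue
        k=1+np.argmax(st[1:,4]);q=W[l==k]
        print(n,st[k],'med z',np.median(q[:,2]),'rect',cv2.minAreaRect((q[:,:2]*1000).astype(np.float32)))
    hs=ok&(z>.062)&(z<.125)
    nn,l,st,c=cv2.connectedComponentsWithStats(hs.astype(np.uint8))
    if red.sum():
        u=np.argwhere(red).mean(0).astype(int);k=l[u[0],u[1]];q=W[l==k]
        print('house',st[k],cv2.minAreaRect((q[:,:2]*1000).astype(np.float32)))
if __name__=='__main__':
    import sys
    for t in sys.argv[1:]: an(t)
E
python3 m.py top0 scene0
```

```text
top0 red 210 [0.5737615  0.00889562 0.08392907]
red [247 175  16  14 210] med z 0.08392906539202319 rect ((573.4103393554688, 7.544546127319336), (38.281734466552734, 42.03785705566406), 0.1431339979171753)
grn [ 204  159   41   43 1371] med z 0.09793356955364717 rect ((576.33056640625, 91.99555969238281), (109.2803726196289, 115.54936981201172), 87.99689483642578)
house [ 188  154  114   56 5597] ((574.2879028320312, 37.559898376464844), (318.942138671875, 145.4648895263672), 87.89503479003906)
scene0 red 107 [0.57316689 0.00748531 0.08403344]
red [254 194  16  10 107] med z 0.08403343739098705 rect ((563.3490600585938, 6.889304161071777), (41.26064682006836, 56.44843292236328), 88.25530242919922)
grn [264 176  45  28 697] med z 0.09813876597210235 rect ((576.201416015625, 90.11398315429688), (109.06683349609375, 117.31942749023438), 87.72270202636719)
house [ 216  173  107   57 3363] ((574.3588256835938, 39.225242614746094), (325.814453125, 147.38104248046875), 87.97948455810547)
```

```bash
python3 -m creep '.0315 .05 0 0 0 6;.063 .1 0 0 0 12;.095 .15 0 0 0 18;.126 .2 0 0 0 24;.158 .25 0 0 0 30;.19 .3 0 0 0 36;.221 .35 0 0 0 42;.253 .4 0 0 0 48;.284 .45 0 0 0 54;.316 .5 0 0 0 60;.347 .55 0 0 0 65;.379 .601 0 0 0 69.7' -1
python3 -m creep '0 0 0 0 0 0;0 0 0 0 0 0'
python3 - <<'E'
from h import *
for n in('wrist','scene'): grab(n,n+'1')
s=arm.read_state();print(s['t'],s['eef_pos'],s['tcp_rot'].round(4),s['finger_gap'],s['contact_force'])
E
python3 m.py wrist1 scene1
```

```text
t: 1.6
eef_pos: [0.5742, 0.0094, 0.2218]
tcp_rot: [[-0.002, 0.999, -0.035], [-0.0, -0.035, -0.999], [-1.0, -0.002, 0.0]]
contact_force: [0.4, -1.5, 0.1]
finger_gap: 0.0006
t: 1.85
eef_pos: [0.5734, 0.0094, 0.2211]
tcp_rot: [[-0.003, 0.999, -0.034], [-0.0, -0.034, -0.999], [-1.0, -0.003, 0.001]]
contact_force: [-0.8, -0.8, -0.6]
finger_gap: 0.0007
1.95 [0.57326505 0.00834515 0.22149363] [[-2.800e-03  9.993e-01 -3.610e-02]
 [-3.000e-04 -3.610e-02 -9.993e-01]
 [-1.000e+00 -2.800e-03  4.000e-04]] 0.0007313022276247454 [0.05626106 0.59950794 0.11507542]
wrist1 red 1753 [0.57112371 0.00723148 0.08189636]
red [ 235  156   41   44 1752] med z 0.08189666043128357 rect ((571.2738647460938, 6.571488380432129), (43.46235275268555, 39.420223236083984), 87.63945007324219)
grn [  186    18   141   134 14327] med z 0.09580956859214708 rect ((574.500244140625, 89.73709106445312), (109.60093688964844, 116.48768615722656), 88.06655883789062)
house [  173     0   167   256 36800] ((572.6248779296875, 40.691131591796875), (248.59674072265625, 138.15921020507812), 87.85855865478516)
scene1 red 107 [0.57325396 0.00768938 0.08384856]
red [254 194  16  10 107] med z 0.08384856296452962 rect ((563.1557006835938, 7.885158538818359), (42.15770721435547, 55.55534744262695), 86.2354507446289)
grn [264 176  45  28 710] med z 0.09818712235050292 rect ((577.552001953125, 90.35855865478516), (110.58073425292969, 118.52618408203125), 88.49275970458984)
house [ 216  173  107   57 3359] ((575.4185791015625, 36.996070861816406), (320.638427734375, 147.33082580566406), 87.82937622070312)
```

View pics/wrist1.png

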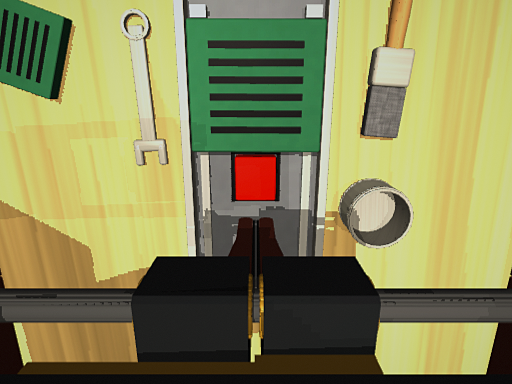

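The wrist view shows the red tab at (255,178), straight ahead of the fingers, with the cover closed behind it. The three cameras agree on the tab to within 2 mm. Next I press down.

```bash
python3 -m creep '-.001 -.001 -.04 0 0 0;-.001 -.001 -.08 0 0 0;-.001 -.001 -.12 0 0 0;-.001 -.001 -.132 0 0 0;-.001 -.001 -.137 0 0 0;-.001 -.001 -.141 0 0 0;-.001 -.001 -.145 0 0 0;-.001 -.001 -.147 0 0 0;-.001 -.001 -.147 0 0 0'
```

```text
t: 3.08
eef_pos: [0.573, 0.0072, 0.0751]
tcp_rot: [[-0.001, 0.999, -0.036], [-0.001, -0.036, -0.999], [-1.0, -0.001, 0.001]]
contact_force: [-0.5, -3.4, 5.1]
finger_gap: 0.0003
```

```bash
python3 -m creep '0 0 -.002 0 0 0;0 0 -.004 0 0 0;0 0 -.005 0 0 0;0 0 -.005 0 0 0'
```

```text
t: 3.58
eef_pos: [0.5731, 0.0072, 0.0712]
tcp_rot: [[-0.001, 0.999, -0.036], [-0.001, -0.036, -0.999], [-1.0, -0.001, 0.001]]
contact_force: [-4.6, -1.8, 18.0]
finger_gap: 0.0001
```

The force rose to 18 N at z = 0.0712, so the tab is at its bottom stop. Next I raise the tool, set the fingers about 46 mm apart and move over the rear deck.

```bash
python3 -m creep '0 0 .03 0 0 0;0 0 .08 0 0 0;.001 .04 .1 0 0 0;.003 .09 .1 0 0 0;.005 .135 .1 0 0 0;.0055 .164 .1 0 0 0;.0055 .164 .1 0 0 0;.0055 .164 .1 0 0 0' 0.05
python3 - <<'E'
from h import *
for n in('wrist','top','scene'): grab(n,n+'2')
s=arm.read_state();print(s['t'],s['eef_pos'],s['finger_gap'],s['contact_force'])
E
python3 m.py wrist2 top2 scene2
```

```text
t: 4.58
eef_pos: [0.5782, 0.171, 0.1706]
tcp_rot: [[-0.002, 0.999, -0.036], [-0.001, -0.036, -0.999], [-1.0, -0.002, 0.001]]
contact_force: [0.6, 0.4, -0.0]
finger_gap: 0.0463
4.725 [0.57856573 0.17024735 0.17098448] 0.046210335844195614 [-0.23998743  0.24252139 -0.31040251]
wrist2 red 817 [5.71146176e-01 3.24977667e-04 6.98720314e-02]
red [236 341  40  21 817] med z 0.06987203144801556 rect ((570.904296875, 0.6183176040649414), (26.31269073486328, 39.14449691772461), 87.86522674560547)
grn [ 191  322  131   19 2005] med z 0.09590729000082951 rect ((572.84033203125, 45.654029846191406), (20.685779571533203, 115.37882995605469), 88.1451416015625)
house [ 183  322  146   40 5410] ((571.45361328125, 21.44490623474121), (70.39982604980469, 136.4535369873047), 87.82807159423828)
top2 red 182 [0.57236059 0.00915874 0.07199738]
red [247 175  15  14 177] med z 0.07201588239978382 rect ((573.933837890625, 9.202495574951172), (37.56101608276367, 39.66805648803711), 0.11031729727983475)
grn [ 205  159   40   43 1211] med z 0.09803627951851902 rect ((576.4635009765625, 90.90293884277344), (106.8573226928711, 115.17424011230469), 87.681640625)
house [ 200  155  102   55 4987] ((573.7672119140625, 21.281967163085938), (286.89642333984375, 145.4645538330078), 87.85182189941406)
scene2 red 86 [0.56978374 0.00964064 0.07198468]
red [254 197  15   9  86] med z 0.07198467568774226 rect ((571.5652465820312, 9.069286346435547), (36.804405212402344, 40.02185821533203), 3.688701629638672)
grn [265 178  43  25 280] med z 0.09789640289259097 rect ((578.5137939453125, 89.17686462402344), (107.21537017822266, 110.16424560546875), 88.25410461425781)
house [ 216  173  107   56 3360] ((574.4443359375, 36.96372985839844), (320.6376647949219, 147.77027893066406), 87.81757354736328)
```

View pics/wrist2.png

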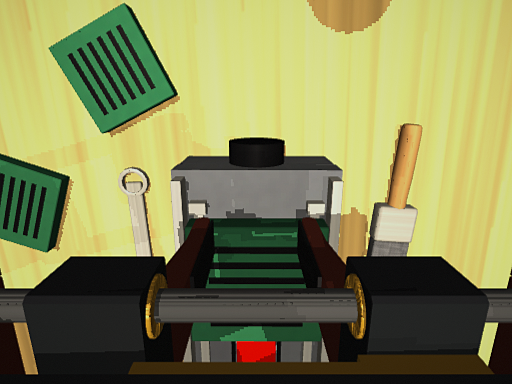

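View pics/scene2.png

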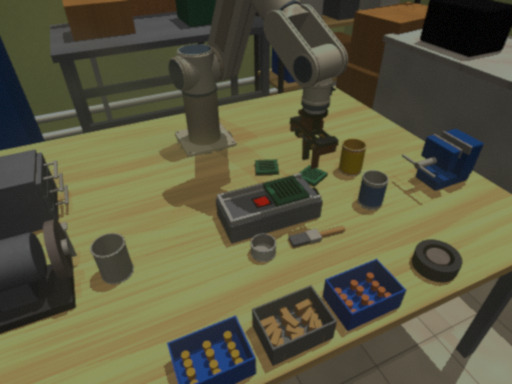

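The tab now measures 70–72 mm above the bench, so it is fully in, and the cover is still seated. In the wrist view the fingers sit between the two white stops at (197,210) and (315,210). Next I lower them behind the cover.

```bash
python3 -m creep '0 .001 -.03 0 0 0;0 .001 -.06 0 0 0;0 .001 -.08 0 0 0;0 .001 -.088 0 0 0;0 .001 -.092 0 0 0;0 .001 -.092 0 0 0'
```

```text
t: 5.48
eef_pos: [0.579, 0.1713, 0.0795]
tcp_rot: [[-0.001, 0.999, -0.037], [-0.0, -0.037, -0.999], [-1.0, -0.001, 0.0]]
contact_force: [0.5, -0.6, -0.0]
finger_gap: 0.046
```

```bash
python3 -m creep '-.0002 -.006 0 0 0 0;-.0004 -.011 0 0 0 0;-.0005 -.015 0 0 0 0;-.0007 -.019 0 0 0 0;-.0009 -.024 0 0 0 0;-.0011 -.03 0 0 0 0'
```

```text
t: 6.22
eef_pos: [0.5779, 0.1411, 0.0795]
tcp_rot: [[-0.0, 0.999, -0.037], [-0.0, -0.037, -0.999], [-1.0, -0.0, 0.0]]
contact_force: [-0.1, 1.8, 1.4]
finger_gap: 0.0459
```

```bash
python3 -m creep '-.0004 -.01 0 0 0 0;-.0007 -.02 0 0 0 0;-.0011 -.03 0 0 0 0;-.0015 -.04 0 0 0 0;-.0018 -.05 0 0 0 0;-.0022 -.06 0 0 0 0'
python3 - <<'E'
from h import *
grab('scene','scene3');grab('top','top3')
E
python3 m.py scene3 top3
```

```text
t: 6.98
eef_pos: [0.5756, 0.0803, 0.0795]
tcp_rot: [[-0.001, 0.999, -0.037], [-0.0, -0.037, -0.999], [-1.0, -0.0, 0.0]]
contact_force: [0.1, 0.9, 0.7]
finger_gap: 0.0461
scene3 red 0 None
grn [243 186  41  24 258] med z 0.09802484286878253 rect ((576.51904296875, 10.879901885986328), (101.66476440429688, 112.4718017578125), 89.9611587524414)
top3 red 0 None
grn [247 161  26  42 735] med z 0.09799729841012995 rect ((571.9146118164062, -6.562198638916016), (114.55369567871094, 69.47578430175781), 0.11937873065471649)
```

View pics/scene3.png

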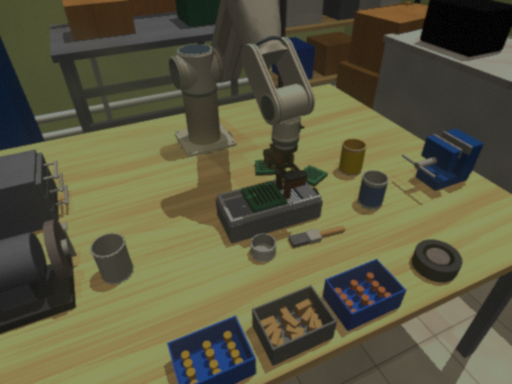

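The cover has slid forward flat over the tab and is now centred near y = 0.014. It needs about 33 mm more.

```bash
python3 -m creep '-.0003 -.009 0 0 0 0;-.0006 -.017 0 0 0 0;-.0009 -.024 0 0 0 0;-.001 -.029 0 0 0 0;-.0011 -.032 0 0 0 0;-.0012 -.034 0 0 0 0;-.0012 -.034 0 0 0 0'
python3 -m creep '.0005 .006 0 0 0 0;.0007 .02 0 0 0 0;.0007 .02 .04 0 0 0;.0007 .02 .09 0 0 0;.001 .06 .14 0 0 0;.001 .12 .15 0 0 0;.001 .17 .15 0 0 0;.001 .17 .15 0 0 0'
python3 - <<'E'
from h import *
for n in('scene','top','wrist'): grab(n,n+'4')
s=arm.read_state();print(s['t'],s['eef_pos'],s['contact_force'])
E
python3 m.py scene4 top4 wrist4
```

```text
t: 7.95
eef_pos: [0.5742, 0.0457, 0.0793]
tcp_rot: [[-0.001, 0.999, -0.038], [-0.001, -0.038, -0.999], [-1.0, -0.001, 0.001]]
contact_force: [0.0, -0.2, -0.5]
finger_gap: 0.0458
t: 8.95
eef_pos: [0.5747, 0.2198, 0.2296]
tcp_rot: [[-0.0, 0.999, -0.033], [-0.0, -0.033, -0.999], [-1.0, -0.0, 0.0]]
contact_force: [0.3, 0.8, -0.0]
finger_gap: 0.0458
9.1 [0.57469231 0.21562264 0.22892722] [ 0.27155432 -0.00849597  0.83648247]
scene4 red 0 None
grn [231 185  45  29 527] med z 0.0980548691034886 rect ((571.210693359375, -20.493247985839844), (108.85211181640625, 116.55989074707031), 87.32471466064453)
top4 red 0 None
grn [ 244  161   41   42 1291] med z 0.09801978686530789 rect ((572.1552124023438, -19.240665435791016), (108.87686920166016, 116.10543060302734), 87.87348175048828)
wrist4 red 0 None
grn [ 209  333  104   29 2389] med z 0.09578206249893251 rect ((571.659912109375, 17.79380989074707), (34.325843811035156, 115.61219787597656), 87.90573120117188)
```

View pics/top4.png

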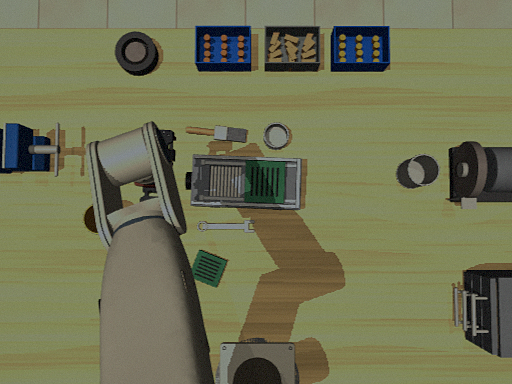

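View pics/scene4.png

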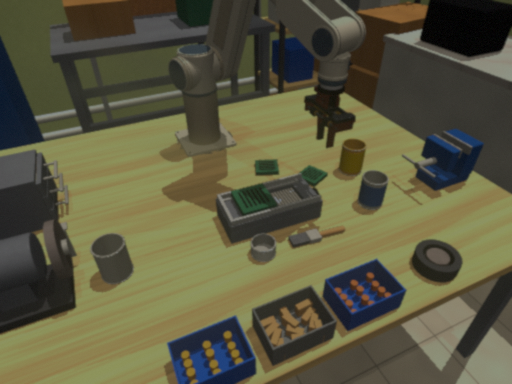

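The cover is at (265,182) in the top view and the opening is fully clear at (225,182). The cover moved about 111 mm, so it lies at housing x of about +51 mm. Its top height is unchanged, and the cans and tools look undisturbed.

```bash
python3 -m creep '0 0 0 0 0 0;0 0 0 0 0 0'; python3 -c "
from station import arm
arm.close_job()"
```

```text
t: 9.35
eef_pos: [0.5747, 0.2146, 0.2288]
tcp_rot: [[-0.002, 0.999, -0.039], [-0.002, -0.039, -0.999], [-1.0, -0.002, 0.002]]
contact_force: [0.6, -0.3, 0.5]
finger_gap: 0.046
the job is handed in; nothing more can be done
```

The filter box is open: I pressed the snap tab in, then pushed the cover off its seat and over the tab. I handed the job in at about 9.4 s; no verdict is reported.

- **Tab:** I pressed it with the shut fingertips until the force rose to 18 N at z = 0.071. The cameras then put its top at 70–72 mm above the bench, against 71 mm for fully in. The cover hid it after that, so I could not check it again.
- **Cover:** I pushed it along its guides with the fingers about 46 mm apart; push-force readings were 2 N or less. The top and scene cameras put it about 111 mm beyond its seat, at housing x of about +51 mm. Its top was at 98 mm, the same as before the push, and it lies in line with the guides.
- **Surroundings:** The arm is clear of the box, with the force near zero. In the last pictures the cans and tools look unmoved. I judged that by eye rather than measuring it, and the arm partly hides the yellow and blue cans in the top view.
- **Disagreements:** The cameras differed by about 2 mm, which is within the stated calibration. The wrist camera read heights about 2 mm lower than the other two, and its last view showed only part of the cover, so I did not use that one for position.

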